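Draw a floating fixture plate into line with a tapered drift

ROBOT

A 6-joint arm with a two-finger parallel gripper is mounted at the origin on the work surface. World frame = base frame: x ahead of the robot, y to its left, z up, the work surface at z = 0. Lengths are in m, angles in rad, forces in N, time in s.
With the tool pointing down it reaches from about 0.35 to 0.775 m from the base axis. Payload 5.5 kg.
Tool frame: the origin (TCP) lies on the centre line of the jaws, within the pads' length; the fingertips stand 17 mm ahead of it and the grasp point (between the pads) lies 2 mm behind it; z points along the fingers, y is the direction in which the jaws open and shut (so a half turn about z gives the same grasp; the last joint's range is limited). The gripper opens to 85 mm and grips with 20 to 120 N. Pads are 22 mm wide; open, the fingers measure 114 mm over their backs; the gripper's body (76 mm by 85 mm) begins 54 mm behind the grasp point. The pads swing forward as they close: fully open they stand 13 mm farther back than shut.
Start: joints at [-1.481, 0.313, 0.046, 1.304, 0, 1.431], TCP at [0.131, -0.56, 0.248] pointing down, gripper open.
Joint ranges: [-2.76, 2.76], [-0.86, 1.69], [-1.03, 1.26], [-2.2, 2.34], [-1.47, 1.5], [-3.14, 3.14]. Speed limits (rad/s): [2.57, 2.57, 3.14, 3.14, 3.14, 3.14].

INTERFACE

Orientations are given as a unit quaternion [w, x, y, z].
In Python, from workcell import env gives the robot as it stands.
- The arm moves only by the tool servo_tool, never from a script. Its argument "increments" is a list of rows, each an object of numbers: "claw": the closure, from 0 (fully open) to 1 (shut); "x", "y", "z": the shift along the world's x, y, z in units of 25 mm (1.0 is 25 mm); "ax", "ay", "az": the turn, a rotation vector about the world's x, y, z in units of 8 degrees (1.0 is 8 degrees). A call has 1 to 5 rows; each row shifts and turns the commanded pose from where the row before left it; what a row does not reach is not made up. A row lasts 1/10 s, in which the tool goes at most 50 mm and 8.59 degrees, less where a joint would pass 70% of its speed; a pose out of reach is approached as far as the arm can. A call is refused whole if a number of a shift passes 1 or a number of a turn 1, either way. A call with a gripper value outside its range is refused whole. The fingers move at their own pace and stop on an object; "newtons" is the grip in N (left out, the last holds). Time passes only in rows, so rows that do not move let the fingers close. It gives the time, the measured TCP pose, the force and the opening at its end, in the units of the state.
- env.get_state(): the state, without advancing time (a new reading comes with each control period).
- env.read_camera(name): name is "side" or "top"; returns the picture (420x560x3 uint8, red, green, blue); there is no depth.
- env.calibration(name): a dict with "K" (3x3 intrinsics, pixels), "world_to_cam" (4x4, takes a point from world to camera coordinates). Camera axes: x right, y down, z forward; pixel columns grow to the right and rows downward; lengths in m; the calibration is good to about 2 mm. A picture is of the moment at which its call begins. calibration takes no time and is no camera call.
- env.hand_in(): hands the job in, once; it reports no verdict.
The state is a dict: "clock": time; "joint_pos": joint angles; "qvel": joint speeds; "tau": joint torques, N m; "tcp_pos": TCP position; "orientation": TCP orientation; "wrist_force": force on the tool from outside, world axes, zero at the start; "ft_torque": the same for the moment, N m; "finger_gap": finger opening in m.
Only numpy, scipy, OpenCV 4.12 (cv2) and the standard library are available. Lean on these libraries where they do the work, as an engineer would, in place of code of your own. Each camera call takes 0.05 s, during which the arm holds its last target.

TASK

The floating steel plate under the fixed bridge of the board test fixture has crept out of line. Take the tapered drift out of the pin stand, feel through the bridge's hole for the plate's hole hidden below (it may lie off to any side), and push the drift down through both so that its taper draws the plate into line, until its collar is flush on the bridge; then lean on it with 15 to 20 N for half a second to be sure it is home, and let go. Never load the fixture with more than 40 N through the drift, and leave the gauge pin, screwdriver and jar where they are.

Things in the scene. Friction and masses are not known exactly. Their poses are not given: they have to be found in the camera images.
- drift: tapered steel drift with a black square handle, about 0.12 kg. From its point up: tip 4 mm across, cone 28 mm long, straight shank 12 mm across and 16 mm long, round collar 28 mm across and 6 mm thick, square handle 20 x 20 x 50 mm tall. Origin under the collar's centre, z up along the handle, x and y square to its flat sides. Starts upright in one of the stand's holes, collar on the stand's top
- drift_grip (a point): centre of the drift's square handle, 31 mm above the collar's underside and 75 mm above the tip; grasp here, across two flat sides (20 mm)
- drift_collar (a point): centre of the underside of the drift's collar, which must end flush on the bridge
- drift_tip (a point): the drift's pointed end, 44 mm below the collar's underside
- fixture: fixed board test fixture: an aluminium bridge, 60 (its x) by 150 (its y) mm, on two side walls over a steel plate, and behind it (+x) a grey bed with a circuit board, 200 mm out. Origin on the bench top under the axis of the bridge's hole, z up. Below the plate is a void, deep enough for the drift's tip
- stand: fixed grey plastic stand 130 (x) by 60 (y) by 50 (z) mm, origin under its centre, with two holes 16 mm across at 40 mm either side of its centre along its x; drift and gauge pin stand in them, either way round
- gauge: bystander: plain straight gauge pin in the stand's other hole, with a 28 mm collar and a short round knob (18 mm across, 20 mm high with the collar); origin under its collar
- driver: bystander: screwdriver lying on the bench
- jar: bystander: small amber jar, 50 mm across and 55 mm high, on the bench
- top_hole (a point): centre of the mouth of the round hole in the fixed bridge, on its top face, 49 mm above the bench. Vertical, 13 mm across, through the 8 mm bridge. The floating plate's top lies 8.5 mm below this point; the plate is 10 mm thick and has a 13 mm through hole too
- plate (a joint): how far the axis of the floating plate's hole lies from that of the bridge's hole, in m; 0 is in line, the start is 6.7 to 7.5 mm, towards any side (the side is not measured). A drift held centred meets solid plate: its tip must be leaned about 3 mm (all that the bridge's hole allows at that depth) to the right side to drop in. The plate slides stiffly (4 N of friction, no spring)

How it is judged:
By the outcome, as a careful person would: the job done as asked, in the order asked, and still so for the second after the job is handed in, with the robot touching nothing.
It also fails if it takes over 64 s, if anything falls off the work surface, if the arm or the gripper's body presses on something with over 40 N, if the wrist force passes 120 N, or if a joint passes its speed limit or range.

## Working session

There is one attempt and no reset: what is moved stays moved. The work goes in short steps, Python scripts to look and compute and a tool call to move; the robot and the scene stay as the last step left them, time stands still between calls to the robot, and variables do not carry over. Pictures are saved under pics/ and viewed, and the job is handed in when it is done.

Besides the shell and the picture viewer there is one more tool, called by a JSON object that holds its "method" and its "body". servo_tool: Moves the arm, as the interface text tells. Its arguments: {"type":"object","properties":{"increments":{"type":"array"},"newtons":{"type":"number"}},"required":["increments"]}

```bash
mkdir -p pics; python3 - <<'E'
from workcell import env
import cv2,numpy as np
for n in("side","top"):
    im=env.read_camera(n); cv2.imwrite(f"pics/{n}0.png",im[:,:,::-1])
    c=env.calibration(n); print(n,np.round(c["K"],1).tolist(),np.round(c["world_to_cam"],4).tolist())
s=env.get_state(); print(s)
E
```

```text
side [[379.5, 0.0, 283.6], [0.0, 379.5, 207.8], [0.0, 0.0, 1.0]] [[-0.9768, -0.2137, 0.0143, 0.4623], [-0.1332, 0.5537, -0.822, 0.1495], [0.1677, -0.8048, -0.5693, 0.8227], [0.0, 0.0, 0.0, 1.0]]
top [[461.2, 0.0, 274.2], [0.0, 461.2, 203.0], [0.0, 0.0, 1.0]] [[-0.0185, -0.9997, 0.0152, -0.0706], [-0.9975, 0.0174, -0.069, 0.4919], [0.0687, -0.0164, -0.9975, 1.0309], [0.0, 0.0, 0.0, 1.0]]
{'clock': 0.1, 'joint_pos': array([-1.48057325e+00,  3.13947995e-01,  4.50974418e-02,  1.30356869e+00,
       -4.07974613e-06,  1.43119151e+00]), 'qvel': array([ 1.05954761e-03,  2.92164061e-06,  2.50721554e-03, -5.50483516e-04,
        6.44283725e-04,  3.82871245e-04]), 'tau': array([ 2.22561466e-03, -4.81724238e+01,  2.99245119e+01,  1.28438906e-02,
       -2.06333248e-04, -1.21385632e-06]), 'tcp_pos': array([ 0.13094003, -0.55946956,  0.24748707]), 'orientation': array([-8.11263047e-04,  9.93404328e-01,  1.14661166e-01,  1.79943689e-05]), 'wrist_force': array([-0.22249673, -0.43711188,  0.2226893 ]), 'ft_torque': array([0.02739992, 0.02978006, 0.03769832]), 'finger_gap': 0.08554398830894626}
```

View pics/side0.png

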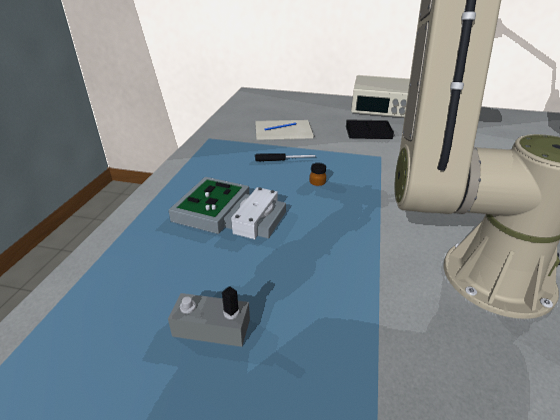

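View pics/top0.png

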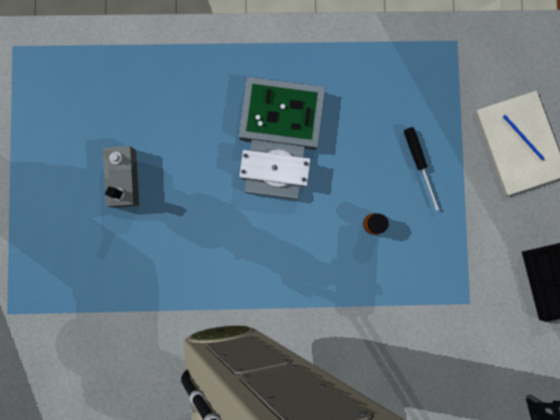

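The side view shows the drift (black handle) near (230,300) in the stand, the gauge at (187,305), the bridge near (256,210), the jar at (318,175) and the driver at (285,157). In the top view the drift is at (115,193), the gauge at (116,157) and the bridge hole at (275,168). I'll enlarge both.

```bash
cat > h.py <<'E'
import numpy as np,cv2
from workcell import env
def ray(n,u,v):
    c=env.calibration(n);K=np.array(c["K"]);T=np.array(c["world_to_cam"])
    R=T[:3,:3];t=T[:3,3]; d=R.T@np.linalg.inv(K)@[u,v,1]; return -R.T@t,d
def atz(n,u,v,z):
    o,d=ray(n,u,v); return o+d*(z-o[2])/d[2]
def proj(n,p):
    c=env.calibration(n);q=np.array(c["world_to_cam"])@np.r_[p,1];q=np.array(c["K"])@q[:3];return q[:2]/q[2]
def crop(src,out,x0,y0,w,h,k):
    im=cv2.imread(src)[y0:y0+h,x0:x0+w]; cv2.imwrite(out,cv2.resize(im,None,fx=k,fy=k,interpolation=cv2.INTER_CUBIC))
E
python3 - <<'E'
from h import *
a=cv2.imread("pics/top0.png");b=cv2.imread("pics/side0.png")
r=lambda i,x,y,w,h,k:cv2.resize(i[y:y+h,x:x+w],(w*k,h*k),interpolation=cv2.INTER_CUBIC)
cv2.imwrite("pics/t1.png",np.hstack([r(a,90,135,55,80,7),r(a,230,135,55,80,7)][:1]+[np.zeros((560,10,3),np.uint8),r(a,235,145,55,80,7)[:, :]]))
cv2.imwrite("pics/s1.png",np.hstack([r(b,165,280,95,70,4),r(b,225,180,70,70,4)]))
cv2.imwrite("pics/t2.png",r(a,235,140,80,60,9))
E
```

```text
(no output)
```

View pics/t1.png

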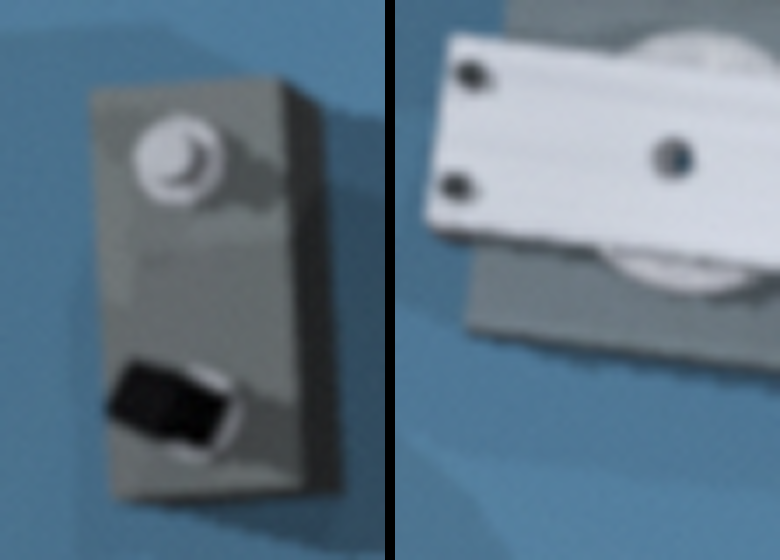

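View pics/t2.png

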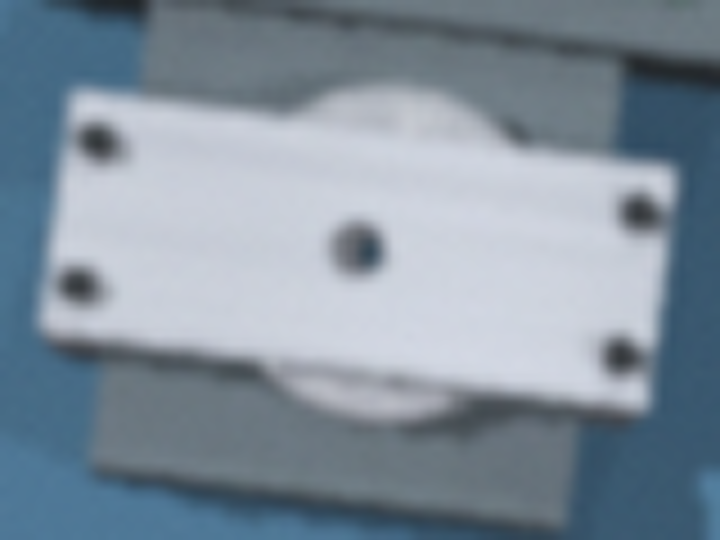

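View pics/s1.png

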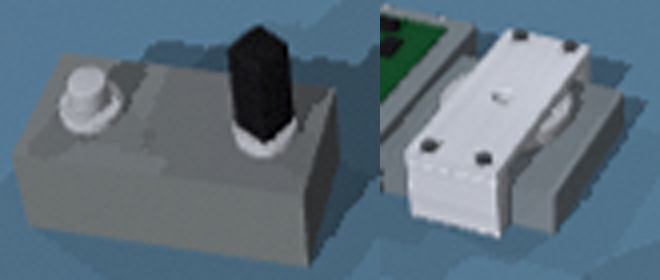

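```bash
python3 - <<'E'
from h import *
f=lambda x,y:(90+x/7,135+y/7)
print("stand corners"); C=[atz("top",*f(*p),.05) for p in((92,92),(278,80),(303,483),(112,500))]
for c in C: print(c.round(4))
print("centre",np.mean(C,0).round(4), [np.linalg.norm(C[i]-C[(i+1)%4]).round(4) for i in range(4)])
print("gauge",atz("top",*f(179,160),.056),"drift collar",atz("top",*f(196,412),.056))
s=lambda x,y:(165+x/4,280+y/4)
S=[atz("side",*s(*p),.05) for p in((65,53),(337,90),(307,188),(15,155))]
print("side stand",np.mean(S,0).round(4),[c.round(4).tolist() for c in S])
print("side gauge",atz("side",*s(91,112),.050+.006), "drift",atz("side",*s(264,130),.056))
print("handle top side",[atz("side",*s(*p),.106).round(4).tolist() for p in((260,26),(289,42),(263,58),(230,43))])
print("handle top top",[atz("top",*f(*p),.106).round(4).tolist() for p in((135,357),(107,403),(170,430),(190,385))])
g=lambda x,y:(235+x/9,140+y/9)
print("hole",atz("top",*g(357,248),.049))
B=[atz("top",*g(*p),.049) for p in((70,90),(678,165),(648,412),(40,340))]
print("bridge",np.mean(B,0).round(4),[np.linalg.norm(B[i]-B[(i+1)%4]).round(4) for i in range(4)],[b.round(4).tolist() for b in B])
Sc=[atz("top",*g(*p),.049) for p in((98,142),(640,212),(622,355),(78,285))];print("screws",np.mean(Sc,0).round(4))
h=lambda x,y:(225+(x-380)/4,180+y/4)
print("side hole",atz("side",*h(503,97),.049)); 
print("side screws",np.mean([atz("side",*h(*p),.049) for p in((520,35),(571,47),(484,158),(429,146))],0))
for z in(.0405,.0305):
  P=np.array([atz("top",*g(*p),z)[:2] for p in((395,82),(300,110),(335,95),(460,100),(510,140),(385,423),(330,412),(275,370),(440,410),(475,397))])
  A=np.c_[2*P,np.ones(len(P))];x=np.linalg.lstsq(A,(P**2).sum(1),rcond=None)[0];print("disc",z,x[:2],np.sqrt(x[2]+x[:2]@x[:2]))
E
```

```text
stand corners
[0.6162 0.2966 0.05  ]
[0.6192 0.2382 0.05  ]
[0.4914 0.23   0.05  ]
[0.4871 0.2895 0.05  ]
centre [0.5535 0.2636 0.05  ] [np.float64(0.0585), np.float64(0.128), np.float64(0.0596), np.float64(0.1293)]
gauge [0.59311635 0.26723649 0.056     ] drift collar [0.51376604 0.26155946 0.056     ]
side stand [0.55  0.264 0.05 ] [[0.6164, 0.2392, 0.05], [0.4872, 0.232, 0.05], [0.4842, 0.2865, 0.05], [0.6123, 0.2983, 0.05]]
side gauge [0.58734191 0.27350475 0.056     ] drift [0.50997607 0.2658376  0.056     ]
handle top side [[0.513, 0.2524, 0.106], [0.4981, 0.2583, 0.106], [0.5059, 0.2692, 0.106], [0.522, 0.2644, 0.106]]
handle top top [[0.5257, 0.2636, 0.106], [0.5122, 0.2717, 0.106], [0.5038, 0.2531, 0.106], [0.5171, 0.2473, 0.106]]
hole [ 0.5670471  -0.08138025  0.049     ]
bridge [ 0.5662 -0.0819  0.049 ] [np.float64(0.1512), np.float64(0.0618), np.float64(0.1505), np.float64(0.0625)] [[0.6075, -0.0113, 0.049], [0.5864, -0.161, 0.049], [0.5253, -0.1522, 0.049], [0.5455, -0.0031, 0.049]]
screws [ 0.5669 -0.082   0.049 ]
side hole [ 0.56265321 -0.07801962  0.049     ]
side screws [ 0.56356845 -0.08187693  0.049     ]
disc 0.0405 [ 0.5671541  -0.08950701] 0.04190394938521039
disc 0.0305 [ 0.56860745 -0.08977444] 0.04231363423280431
```

The steel disc's rim shows on both sides of the bridge. A circle fit puts its centre about 7.5 mm towards −y of the bridge hole, which is a good first guess to check by feel. Next I'll refine the drift's pose and yaw from silhouettes in both views.

```bash
python3 - <<'E'
from h import *
from scipy.optimize import minimize
M={}
for n,(x0,y0,x1,y1) in {"top":(100,180,132,205),"side":(215,280,245,322)}.items():
    im=cv2.imread(f"pics/{n}0.png"); m=np.zeros(im.shape[:2]); g=im[y0:y1,x0:x1].max(2); m[y0:y1,x0:x1]=np.clip((80-g.astype(float))/50,0,1); M[n]=m
k=8
def cost(p,ns):
    x,y,a=p[:3];c=0
    pts=[(x+np.cos(a)*i*.01-np.sin(a)*j*.01,y+np.sin(a)*i*.01+np.cos(a)*j*.01,z) for i in(-1,1) for j in(-1,1) for z in(.056,.106)]
    for n in ns:
        q=np.array([proj(n,np.array(t)) for t in pts]); 
        x0,y0=(95,170) if n=="top" else (205,270); W,H=(45,45) if n=="top" else(50,65)
        h=cv2.convexHull(((q+.5-[x0,y0])*k).astype(np.float32)).astype(np.int32); m=np.zeros((H*k,W*k),np.float32);cv2.fillConvexPoly(m,h,1)
        c+=np.abs(cv2.resize(m,(W,H),interpolation=cv2.INTER_AREA)-M[n][y0:y0+H,x0:x0+W]).sum()
    return c
for ns in(["top"],["side"],["top","side"]):
    best=None
    for a in np.deg2rad(np.arange(0,90,15)):
        r=minimize(cost,[.512,.261,a],args=(ns,),method="Nelder-Mead",options=dict(initial_simplex=[[.512,.261,a],[.518,.261,a],[.512,.267,a],[.512,.261,a+.25]],xatol=1e-5))
        if best is None or r.fun<best.fun: best=r
    print(ns,best.x[:2].round(4),np.rad2deg(best.x[2])%90,best.fun,M[ns[0]].sum())
E
```

```text
Traceback (most recent call last):
  File "h.py", line 9, in proj
    c=env.calibration(n);q=np.array(c["world_to_cam"])@np.r_[p,1];q=np.array(c["K"])@q[:3];return q[:2]/q[2]
ValueError: time passes only in moves, steps and waits
```

```bash
python3 - <<'E'
from workcell import env
import pickle,numpy as np
pickle.dump({n:{k:np.array(v) for k,v in env.calibration(n).items()} for n in("top","side")},open("cal.pkl","wb"))
E
sed -i 's/^from workcell import env/from workcell import env\nimport pickle\nCAL=pickle.load(open("cal.pkl","rb"))/; s/env.calibration(n)/CAL[n]/' h.py
cat > fit.py <<'E'
from h import *
from scipy.optimize import minimize
M={}
for n,(x0,y0,x1,y1) in {"top":(100,180,132,205),"side":(215,280,245,322)}.items():
    im=cv2.imread(f"pics/{n}0.png"); m=np.zeros(im.shape[:2]); g=im[y0:y1,x0:x1].max(2); m[y0:y1,x0:x1]=np.clip((80-g.astype(float))/50,0,1); M[n]=m
k=8
def cost(p,ns):
    x,y,a=p[:3];c=0
    pts=[(x+np.cos(a)*i*.01-np.sin(a)*j*.01,y+np.sin(a)*i*.01+np.cos(a)*j*.01,z) for i in(-1,1) for j in(-1,1) for z in(.056,.106)]
    for n in ns:
        q=np.array([proj(n,np.array(t)) for t in pts]); 
        x0,y0=(95,170) if n=="top" else (205,270); W,H=(45,45) if n=="top" else(50,65)
        h=cv2.convexHull(((q+.5-[x0,y0])*k).astype(np.float32)).astype(np.int32); m=np.zeros((H*k,W*k),np.float32);cv2.fillConvexPoly(m,h,1)
        c+=np.abs(cv2.resize(m,(W,H),interpolation=cv2.INTER_AREA)-M[n][y0:y0+H,x0:x0+W]).sum()
    return c
for ns in(["top"],["side"],["top","side"]):
    best=None
    for a in np.deg2rad(np.arange(0,90,15)):
        r=minimize(cost,[.512,.261,a],args=(ns,),method="Nelder-Mead",options=dict(initial_simplex=[[.512,.261,a],[.518,.261,a],[.512,.267,a],[.512,.261,a+.25]],xatol=1e-5))
        if best is None or r.fun<best.fun: best=r
    print(ns,best.x[:2].round(4),np.rad2deg(best.x[2])%90,best.fun,M[ns[0]].sum())
E
python3 fit.py
```

```text
['top'] [0.514  0.2612] 72.23718939354472 45.80375 148.0
['side'] [0.5121 0.2608] 41.44457067426079 66.989375 368.88000000000005
['top', 'side'] [0.5133 0.2605] 71.14655753948841 144.01 148.0
```

```bash
python3 - <<'E'
import cv2
t=cv2.imread("pics/top0.png").max(2); print(t[183:204,102:128])
s=cv2.imread("pics/side0.png").max(2); print(s[284:320:2,217:244])
E
```

```text
[[131 128 120 110 107 108 108 108 109 108 107 109 109 108 108 110 109 108
  107 107 109 107 108 107 108 107]
 [132 129 120 111 108 108 108 108 108 110 109 110 108 108 108 108 108 109
  108 107 109 106 108 107 108 108]
 [132 131 123 113 109 106 100  96 101 105 106 107 109 108 110 107 108 107
  107 108 105 107 108 109 107 108]
 [132 130 123 112 106  97  81  67  74  82  91  96 101 106 109 114 113 109
  107 105 106 108 109 108 106 106]
 [131 129 125 110 101  79  49  30  35  45  55  65  74  84 102 124 129 125
  117 109 105 107 108 107 108 107]
 [131 131 125 110  91  60  28  17  16  19  24  28  34  49  75 106 130 143
  143 129 114 106 104 105 106 108]
 [132 132 126 107  79  41  21  17  17  16  17  15  15  18  33  59  93 124
  141 147 128 102  91  97 104 107]
 [132 131 123  99  61  27  16  19  18  19  16  19  15  10  12  19  37  64
   94 118 115  95  79  82  94 102]
 [133 131 119  86  44  20  19  19  18  18  19  16  16  10   8   4   7  18
   36  53  72  83  76  72  80  90]
 [132 130 112  69  27  17  21  16  18  19  19  18  14   6   8   4   7   4
    6  18  51  82  84  72  72  74]
 [131 132 
[... 2524 characters left out ...]
  74  72  72  69  97]
 [107 107 106 109 108 111  72  29  25  22  23  27  24  22  13  13  17  18
    9   8  10  35  71  70  69  96 106]
 [108 107 107 107 107 107 116  42  22  22  20  24  24  22  20  18  19  17
   12   4  40 154  81  61  97 106 106]
 [107 108 108 106 106 105 158 160 119  59  21  21  19  24  18  13  16   6
   67 144 167 128  72  60  98 106 107]
 [107 108 109 106 107 103 119 180 171 176 162 123  59  22  11   9  59 151
  162 160 124  91  97 101 101 100 102]
 [107 107 107 107 108 108 103 134 181 186 187 184 189 169 150 180 174 154
  148 119  98  98  99 100 101 102 101]
 [108 109 107 106 107 107 105 107 108 122 148 168 188 189 185 172 137 112
  108 100 100 101 100  99 100 101  96]]
```

```bash
sed -i 's/(80-g.astype(float))\/50/(68-g.astype(float))\/40/' fit.py; sed -i 's/print(ns,/print([ (i,round(cost([best.x[0],best.x[1],np.deg2rad(i)],ns))) for i in range(45,80,5)],ns,/' fit.py; python3 fit.py
```

```text
[(45, 66), (50, 63), (55, 59), (60, 55), (65, 49), (70, 44), (75, 41)] ['top'] [0.5142 0.2622] 72.54950300981127 39.931250000000006 129.05
[(45, 71), (50, 80), (55, 87), (60, 94), (65, 95), (70, 99), (75, 95)] ['side'] [0.5115 0.2623] 40.42028160980948 61.006249999999994 351.625
[(45, 138), (50, 144), (55, 148), (60, 148), (65, 148), (70, 153), (75, 150)] ['top', 'side'] [0.5117 0.2615] 40.525237734363905 132.90625 129.05
```

```bash
python3 - <<'E'
from h import *
out=[]
for n,x0,y0 in(("top",98,175),("side",208,275)):
    im=cv2.imread(f"pics/{n}0.png")[y0:y0+50,x0:x0+40]; im=cv2.resize(im,None,fx=10,fy=10,interpolation=cv2.INTER_NEAREST); im=np.clip(im.astype(int)*1.5+30,0,255).astype(np.uint8)
    x,y=.513,.261
    for a,c in((np.deg2rad(58),(0,0,255)),):
      for z in(.056,.106):
        q=[]
        for i,j in((-1,-1),(1,-1),(1,1),(-1,1)):
            q.append((proj(n,np.array([x+np.cos(a)*i*.01-np.sin(a)*j*.01,y+np.sin(a)*i*.01+np.cos(a)*j*.01,z]))+.5-[x0,y0])*10)
        cv2.polylines(im,[np.array(q).astype(np.int32)],True,c if z>.1 else (0,255,0),1)
    for z in(.056,):
        q=[(proj(n,np.array([x+.014*np.cos(t),y+.014*np.sin(t),z]))+.5-[x0,y0])*10 for t in np.linspace(0,6.28,40)]
        cv2.polylines(im,[np.array(q).astype(np.int32)],True,(255,255,0),1)
    out.append(im)
cv2.imwrite("pics/ov1.png",np.hstack(out))
E
```

```text
(no output)
```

View pics/ov1.png

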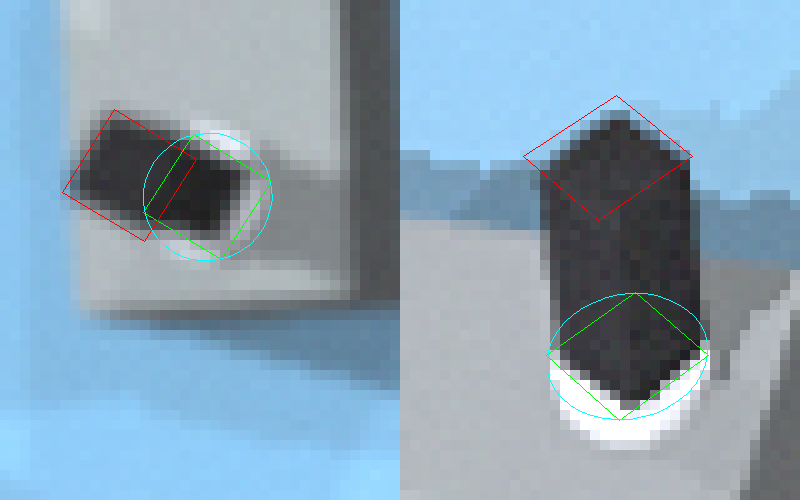

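```bash
sed -i 's/\*\.01/*p[3]/g; s/x,y,a=p\[:3\]/x,y,a=p[:3]/; s/\[\[.512,.261,a\],.*a+.25\]\]/[[.513,.261,a,.0085],[.518,.261,a,.0085],[.513,.266,a,.0085],[.513,.261,a+.25,.0085],[.513,.261,a,.0095]]/; s/\[.512,.261,a\],args/[.512,.261,a,.0085],args/; s/np.deg2rad(i)\]/np.deg2rad(i),best.x[3]]/; s/best.fun,/best.fun,best.x[3],/' fit.py; python3 fit.py
```

```text
[(45, 20), (50, 15), (55, 10), (60, 8), (65, 11), (70, 16), (75, 21)] ['top'] [0.5144 0.2626] 59.820715102970134 8.0375 0.00782618025085796 129.05
[(45, 58), (50, 49), (55, 41), (60, 35), (65, 34), (70, 32), (75, 35)] ['side'] [0.5116 0.2616] 68.1769234102853 31.21875 0.008476270153123997 351.625
[(45, 99), (50, 86), (55, 75), (60, 71), (65, 72), (70, 73), (75, 73)] ['top', 'side'] [0.5126 0.2611] 62.71718173826207 68.390625 0.008269618281537026 129.05
```

{"method": "servo_tool", "body": {"increments": [{"x": 1,"y": 0.6,"az": 0.3,"claw": 0},{"x": 1,"y": 0.8,"az": 0.3},{"x": 1,"y": 1,"az": 0.3},{"x": 1,"y": 1,"az": 0.3},{"x": 1,"y": 1,"az": 0.3}]}}

```text
schema error: expected keys claw, x, y, z, ax, ay, az
```

{"method": "servo_tool", "body": {"increments": [{"x": 1,"y": 1,"az": 0.3},{"x": 1,"y": 1,"az": 0.3},{"x": 1,"y": 1,"az": 0.3},{"x": 1,"y": 1,"az": 0.3},{"x": 1,"y": 1,"az": 0.3}]}}

```text
schema error: expected keys claw, x, y, z, ax, ay, az
```

{"method": "servo_tool", "body": {"increments": [{"x": 1,"y": 1,"az": 0.3},{"x": 1,"y": 1,"az": 0.3},{"x": 1,"y": 1,"az": 0.3},{"x": 1,"y": 1,"az": 0.3},{"x": 1,"y": 1,"az": 0.3}]}}

```text
schema error: expected keys claw, x, y, z, ax, ay, az
```

{"method": "servo_tool", "body": {"increments": [{"y": 1,"az": 0.3},{"y": 1,"az": 0.3},{"y": 1,"az": 0.3},{"y": 1,"az": 0.3},{"y": 1,"az": 0.3}]}}

```text
schema error: expected keys claw, x, y, z, ax, ay, az
```

{"method": "servo_tool", "body": {"increments": [{"y": 1},{"y": 1},{"y": 1},{"y": 1},{"y": 1}]}}

```text
schema error: expected keys claw, x, y, z, ax, ay, az
```

{"method": "servo_tool", "body": {"increments": [{"y": 1},{"y": 1},{"y": 1},{"y": 1},{"y": 1}]}}

```text
schema error: expected keys claw, x, y, z, ax, ay, az
```

All keys are required in every row.

{"method": "servo_tool", "body": {"increments": [{"claw": 0,"x": 1,"y": 0.6,"z": 0,"ax": 0,"ay": 0,"az": 0.3},{"claw": 0,"x": 1,"y": 0.8,"z": 0,"ax": 0,"ay": 0,"az": 0.3},{"claw": 0,"x": 1,"y": 1,"z": 0,"ax": 0,"ay": 0,"az": 0.3},{"claw": 0,"x": 1,"y": 1,"z": 0,"ax": 0,"ay": 0,"az": 0.3},{"claw": 0,"x": 1,"y": 1,"z": 0,"ax": 0,"ay": 0,"az": 0.3}]}}

```text
clock: 0.6
tcp_pos: [0.2567, -0.4486, 0.2478]
orientation: [-0.0, 0.976, 0.219, -0.0]
wrist_force: [0.3, -0.5, -0.3]
finger_gap: 0.0852
```

{"method": "servo_tool", "body": {"increments": [{"claw": 0,"x": 1,"y": 1,"z": 0,"ax": 0,"ay": 0,"az": 0.3},{"claw": 0,"x": 1,"y": 1,"z": 0,"ax": 0,"ay": 0,"az": 0.3},{"claw": 0,"x": 1,"y": 1,"z": 0,"ax": 0,"ay": 0,"az": 0.3},{"claw": 0,"x": 1,"y": 1,"z": 0,"ax": 0,"ay": 0,"az": 0.3},{"claw": 0,"x": 1,"y": 1,"z": 0,"ax": 0,"ay": 0,"az": 0.3}]}}

```text
clock: 1.1
tcp_pos: [0.3816, -0.3236, 0.248]
orientation: [-0.0, 0.948, 0.319, -0.0]
wrist_force: [-0.0, 0.2, 0.2]
finger_gap: 0.0856
```

{"method": "servo_tool", "body": {"increments": [{"claw": 0,"x": 1,"y": 1,"z": 0,"ax": 0,"ay": 0,"az": 0.3},{"claw": 0,"x": 1,"y": 1,"z": 0,"ax": 0,"ay": 0,"az": 0.3},{"claw": 0,"x": 1,"y": 1,"z": 0,"ax": 0,"ay": 0,"az": 0.3},{"claw": 0,"x": 1,"y": 1,"z": 0,"ax": 0,"ay": 0,"az": 0.3},{"claw": 0,"x": 1,"y": 1,"z": 0,"ax": 0,"ay": 0,"az": 0.3}]}}

```text
clock: 1.6
tcp_pos: [0.5067, -0.1986, 0.2479]
orientation: [-0.0, 0.909, 0.417, -0.0]
wrist_force: [0.8, -0.9, -0.1]
finger_gap: 0.0854
```

{"method": "servo_tool", "body": {"increments": [{"claw": 0,"x": 0,"y": 1,"z": 0,"ax": 0,"ay": 0,"az": 0.3},{"claw": 0,"x": 0,"y": 1,"z": 0,"ax": 0,"ay": 0,"az": 0.3},{"claw": 0,"x": 0,"y": 1,"z": 0,"ax": 0,"ay": 0,"az": 0.3},{"claw": 0,"x": 0,"y": 1,"z": 0,"ax": 0,"ay": 0,"az": 0.3},{"claw": 0,"x": 0,"y": 1,"z": 0,"ax": 0,"ay": 0,"az": 0.3}]}}

```text
clock: 2.1
tcp_pos: [0.5056, -0.0738, 0.2479]
orientation: [-0.0, 0.86, 0.51, -0.0]
wrist_force: [0.6, 0.1, -0.2]
finger_gap: 0.0854
```

{"method": "servo_tool", "body": {"increments": [{"claw": 0,"x": 0,"y": 1,"z": 0,"ax": 0,"ay": 0,"az": 0},{"claw": 0,"x": 0,"y": 1,"z": 0,"ax": 0,"ay": 0,"az": 0},{"claw": 0,"x": 0,"y": 1,"z": 0,"ax": 0,"ay": 0,"az": 0},{"claw": 0,"x": 0,"y": 1,"z": 0,"ax": 0,"ay": 0,"az": 0},{"claw": 0,"x": 0,"y": 1,"z": 0,"ax": 0,"ay": 0,"az": 0}]}}

```text
clock: 2.6
tcp_pos: [0.5056, 0.0511, 0.2479]
orientation: [-0.0, 0.861, 0.509, -0.0]
wrist_force: [0.8, -0.6, -0.4]
finger_gap: 0.0855
```

{"method": "servo_tool", "body": {"increments": [{"claw": 0,"x": 0,"y": 1,"z": 0,"ax": 0,"ay": 0,"az": 0},{"claw": 0,"x": 0,"y": 1,"z": 0,"ax": 0,"ay": 0,"az": 0},{"claw": 0,"x": 0,"y": 1,"z": 0,"ax": 0,"ay": 0,"az": 0},{"claw": 0,"x": 0,"y": 1,"z": 0,"ax": 0,"ay": 0,"az": 0},{"claw": 0,"x": 0,"y": 1,"z": 0,"ax": 0,"ay": 0,"az": 0}]}}

```text
clock: 3.1
tcp_pos: [0.5056, 0.176, 0.2479]
orientation: [-0.0, 0.861, 0.509, -0.0]
wrist_force: [0.4, 0.1, -0.2]
finger_gap: 0.0852
```

{"method": "servo_tool", "body": {"increments": [{"claw": 0,"x": 0.1,"y": 1,"z": 0,"ax": 0,"ay": 0,"az": 0},{"claw": 0,"x": 0.1,"y": 1,"z": -0.5,"ax": 0,"ay": 0,"az": 0},{"claw": 0,"x": 0.1,"y": 1,"z": -1,"ax": 0,"ay": 0,"az": 0},{"claw": 0,"x": 0,"y": 0.44,"z": -1,"ax": 0,"ay": 0,"az": 0},{"claw": 0,"x": 0,"y": 0,"z": -1,"ax": 0,"ay": 0,"az": 0}]}}

```text
clock: 3.6
tcp_pos: [0.5131, 0.2627, 0.1594]
orientation: [-0.0, 0.86, 0.51, -0.0]
wrist_force: [0.7, 0.6, -0.3]
finger_gap: 0.0851
```

```bash
cat > snap.py <<'E'
import sys
from h import *
tag=sys.argv[1]; out=[]
for a in sys.argv[2:]:
    n,x0,y0,w,h,k=a.split(","); x0,y0,w,h,k=map(int,(x0,y0,w,h,k))
    im=cv2.cvtColor(env.read_camera(n),cv2.COLOR_RGB2BGR); cv2.imwrite(f"pics/{tag}_{n}.png",im)
    out.append(cv2.resize(im[y0:y0+h,x0:x0+w],(w*k,h*k),interpolation=cv2.INTER_CUBIC))
H=max(o.shape[0] for o in out)
cv2.imwrite(f"pics/{tag}.png",np.hstack([cv2.copyMakeBorder(o,0,H-o.shape[0],0,4,cv2.BORDER_CONSTANT) for o in out]))
s=env.get_state(); print(s["clock"],s["tcp_pos"].round(4),s["wrist_force"].round(2))
E
python3 snap.py a side,150,210,120,140,4 top,60,120,100,140,3
```

```text
3.7 [0.5106 0.2606 0.1567] [-0.73  0.48  0.13]
```

View pics/a.png

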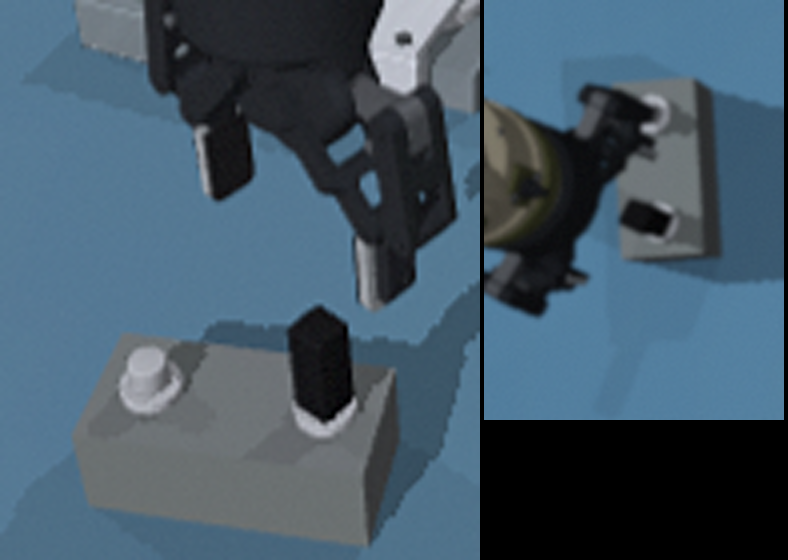

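```bash
python3 - <<'E'
from h import *
for i in range(3):
    s=env.get_state(); print(s["clock"],s["tcp_pos"].round(4),s["qvel"].round(3),s["orientation"].round(3))
E
```

```text
3.7 [0.5106 0.2606 0.1567] [-0.012 -0.039  0.068  0.06   0.     0.   ] [-0.001  0.861  0.509 -0.004]
3.7 [0.5106 0.2606 0.1567] [-0.012 -0.039  0.068  0.06   0.     0.   ] [-0.001  0.861  0.509 -0.004]
3.7 [0.5106 0.2606 0.1567] [-0.012 -0.039  0.068  0.06   0.     0.   ] [-0.001  0.861  0.509 -0.004]
```

{"method": "servo_tool", "body": {"increments": [{"claw": 0,"x": 0,"y": 0,"z": 0,"ax": 0,"ay": 0,"az": 0}]}}

```text
clock: 3.8
tcp_pos: [0.5129, 0.2608, 0.1606]
orientation: [-0.0, 0.861, 0.509, -0.001]
wrist_force: [-0.2, -0.4, -0.4]
finger_gap: 0.0855
```

The side view shows the open jaws above and square to the handle, with the drift at crop (320,365) between them. The top view agrees, allowing for parallax. I'll descend.

{"method": "servo_tool", "body": {"increments": [{"claw": 0,"x": 0,"y": 0.04,"z": -0.7,"ax": 0,"ay": 0,"az": 0},{"claw": 0,"x": 0,"y": 0,"z": -0.9,"ax": 0,"ay": 0,"az": 0},{"claw": 0,"x": 0,"y": 0,"z": -0.9,"ax": 0,"ay": 0,"az": 0},{"claw": 0,"x": 0,"y": 0,"z": -0.5,"ax": 0,"ay": 0,"az": 0},{"claw": 0,"x": 0,"y": 0,"z": -0.26,"ax": 0,"ay": 0,"az": 0}]}}

```text
clock: 4.3
tcp_pos: [0.5138, 0.2618, 0.0795]
orientation: [0.0, 0.861, 0.509, 0.0]
wrist_force: [0.6, 0.3, -0.1]
finger_gap: 0.0855
```

```bash
python3 snap.py b side,150,210,120,140,4 top,60,120,100,140,3
```

```text
4.4 [0.5137 0.2619 0.0795] [-0.54  0.07  0.55]
```

View pics/b.png

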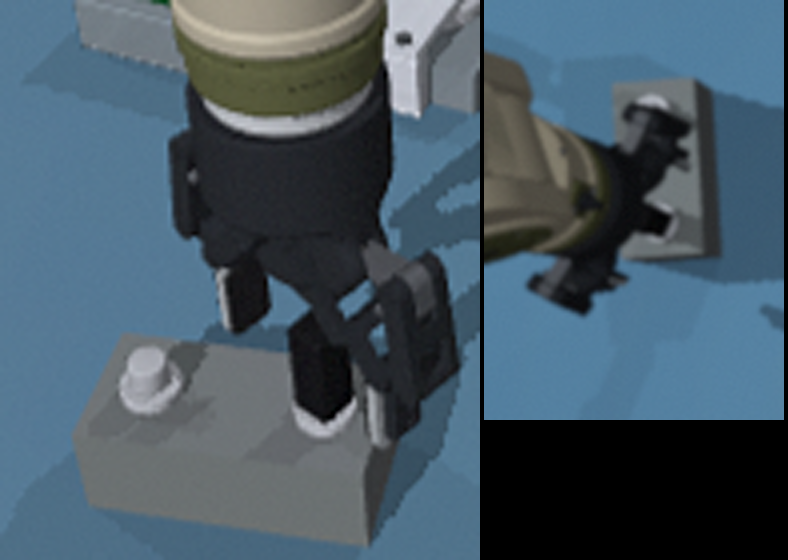

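The handle (crop 320,375) sits midway between the pads. I'll close on it.

{"method": "servo_tool", "body": {"increments": [{"claw": 1,"x": 0,"y": 0,"z": 0,"ax": 0,"ay": 0,"az": 0},{"claw": 1,"x": 0,"y": 0,"z": 0,"ax": 0,"ay": 0,"az": 0},{"claw": 1,"x": 0,"y": 0,"z": 0,"ax": 0,"ay": 0,"az": 0},{"claw": 1,"x": 0,"y": 0,"z": 0,"ax": 0,"ay": 0,"az": 0},{"claw": 1,"x": 0,"y": 0,"z": 0,"ax": 0,"ay": 0,"az": 0}], "newtons": 80}}

```text
clock: 4.9
tcp_pos: [0.5138, 0.2623, 0.08]
orientation: [0.0, 0.861, 0.509, 0.001]
wrist_force: [-0.7, -0.3, -1.4]
finger_gap: 0.0191
```

{"method": "servo_tool", "body": {"increments": [{"claw": 1,"x": 0,"y": 0,"z": 0,"ax": 0,"ay": 0,"az": 0},{"claw": 1,"x": 0,"y": 0,"z": 0,"ax": 0,"ay": 0,"az": 0}]}}

```text
clock: 5.1
tcp_pos: [0.5138, 0.2623, 0.0799]
orientation: [0.0, 0.861, 0.509, 0.001]
wrist_force: [-0.4, 0.2, 5.7]
finger_gap: 0.0189
```

{"method": "servo_tool", "body": {"increments": [{"claw": 1,"x": 0,"y": 0,"z": 0.3,"ax": 0,"ay": 0,"az": 0},{"claw": 1,"x": 0,"y": 0,"z": 0.7,"ax": 0,"ay": 0,"az": 0},{"claw": 1,"x": 0,"y": 0,"z": 1,"ax": 0,"ay": 0,"az": 0},{"claw": 1,"x": 0,"y": 0,"z": 1,"ax": 0,"ay": 0,"az": 0},{"claw": 1,"x": 0,"y": 0,"z": 1,"ax": 0,"ay": 0,"az": 0}]}}

```text
clock: 5.6
tcp_pos: [0.5129, 0.2618, 0.1799]
orientation: [-0.0, 0.861, 0.509, -0.001]
wrist_force: [-0.3, 0.2, -1.1]
finger_gap: 0.0188
```

{"method": "servo_tool", "body": {"increments": [{"claw": 1,"x": 0,"y": 0,"z": 0,"ax": 0,"ay": 0,"az": 0},{"claw": 1,"x": 0,"y": 0,"z": 0,"ax": 0,"ay": 0,"az": 0}]}}

```text
clock: 5.8
tcp_pos: [0.5135, 0.262, 0.1792]
orientation: [0.0, 0.861, 0.509, 0.0]
wrist_force: [-0.4, -0.5, -1.1]
finger_gap: 0.0189
```

```bash
python3 snap.py c side,150,190,120,150,4 top,60,120,100,140,3
```

```text
5.9 [0.5125 0.2617 0.1777] [-0.07  0.72 -1.38]
```

View pics/c.png

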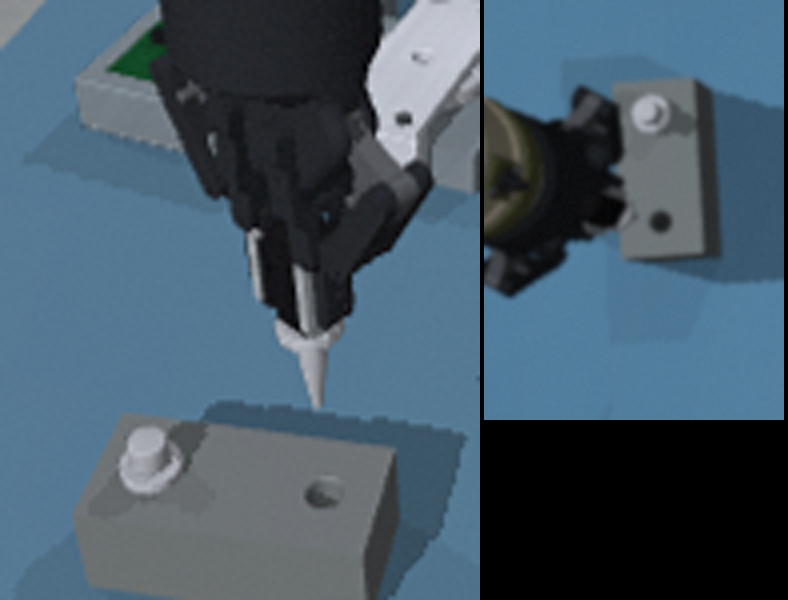

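```bash
python3 - <<'E'
from h import *
t=np.array([.5125,.2617,.1777])
print(proj("side",t-[0,0,.074]), "tip at z",atz("side",229.75-.5,292-.5,.1037))
print("stand hole side",atz("side",150+325/4-.5,190+492/4-.5,.05),"top",atz("top",60+177/3-.5,120+222/3-.5,.05))
E
```

```text
[228.53888233 291.4873169 ] tip at z [0.51132743 0.26145633 0.1037    ]
stand hole side [0.51240832 0.26125707 0.05      ] top [0.51510163 0.26239982 0.05      ]
```

{"method": "servo_tool", "body": {"increments": [{"claw": 1,"x": 0.2,"y": -0.5,"z": 0,"ax": 0,"ay": 0,"az": 0},{"claw": 1,"x": 0.2,"y": -1,"z": 0,"ax": 0,"ay": 0,"az": 0},{"claw": 1,"x": 0.2,"y": -1,"z": 0,"ax": 0,"ay": 0,"az": 0},{"claw": 1,"x": 0.2,"y": -1,"z": 0,"ax": 0,"ay": 0,"az": 0},{"claw": 1,"x": 0.2,"y": -1,"z": 0,"ax": 0,"ay": 0,"az": 0}]}}

```text
clock: 6.4
tcp_pos: [0.5381, 0.1477, 0.1781]
orientation: [-0.0, 0.861, 0.509, -0.001]
wrist_force: [0.3, -0.1, -2.6]
finger_gap: 0.0194
```

{"method": "servo_tool", "body": {"increments": [{"claw": 1,"x": 0.2,"y": -1,"z": 0,"ax": 0,"ay": 0,"az": 0},{"claw": 1,"x": 0.2,"y": -1,"z": 0,"ax": 0,"ay": 0,"az": 0},{"claw": 1,"x": 0.2,"y": -1,"z": 0,"ax": 0,"ay": 0,"az": 0},{"claw": 1,"x": 0.2,"y": -1,"z": 0,"ax": 0,"ay": 0,"az": 0},{"claw": 1,"x": 0.2,"y": -1,"z": 0,"ax": 0,"ay": 0,"az": 0}]}}

```text
clock: 6.9
tcp_pos: [0.5629, 0.0226, 0.1781]
orientation: [-0.0, 0.861, 0.509, -0.001]
wrist_force: [0.6, 0.1, -2.5]
finger_gap: 0.0188
```

{"method": "servo_tool", "body": {"increments": [{"claw": 1,"x": 0.1,"y": -1,"z": 0,"ax": 0,"ay": 0,"az": 0},{"claw": 1,"x": 0,"y": -1,"z": 0,"ax": 0,"ay": 0,"az": 0},{"claw": 1,"x": 0,"y": -1,"z": -0.3,"ax": 0,"ay": 0,"az": 0},{"claw": 1,"x": 0,"y": -1,"z": -0.6,"ax": 0,"ay": 0,"az": 0},{"claw": 1,"x": 0,"y": -0.24,"z": -0.5,"ax": 0,"ay": 0,"az": 0}]}}

```text
clock: 7.4
tcp_pos: [0.5653, -0.0845, 0.1427]
orientation: [-0.0, 0.862, 0.507, -0.001]
wrist_force: [-0.3, 0.7, -1.2]
finger_gap: 0.0189
```

{"method": "servo_tool", "body": {"increments": [{"claw": 1,"x": 0,"y": 0,"z": 0,"ax": 0,"ay": 0,"az": 0},{"claw": 1,"x": 0,"y": 0,"z": 0,"ax": 0,"ay": 0,"az": 0}]}}

```text
clock: 7.6
tcp_pos: [0.5652, -0.0811, 0.1436]
orientation: [-0.001, 0.861, 0.509, -0.001]
wrist_force: [0.4, 1.2, -1.4]
finger_gap: 0.0193
```

```bash
python3 snap.py d side,215,140,85,110,5 top,225,120,85,110,4;python3 - <<'E'
from h import *
s=env.get_state()["tcp_pos"]
for n in("side","top"): print(n,proj(n,s-[0,0,.074]),proj(n,np.array([s[0],s[1],.049])))
g=lambda x,y:(235+(x+.5)/9-.5,140+(y+.5)/9-.5)
h=lambda x,y:(225+(x-380+.5)/4-.5,180+(y+.5)/4-.5)
print(atz("top",*g(357,248),.049),atz("side",*h(503,97),.049))
E
```

```text
7.7 [ 0.5661 -0.0807  0.1447] [ 0.51 -0.16 -0.87]
side [254.4487771  196.25641375] [254.70280662 203.49253264]
top [274.50932675 166.52276051] [274.35380026 167.96939544]
[ 0.56805576 -0.08041345  0.049     ] [ 0.56402433 -0.07941398  0.049     ]
```

View pics/d.png

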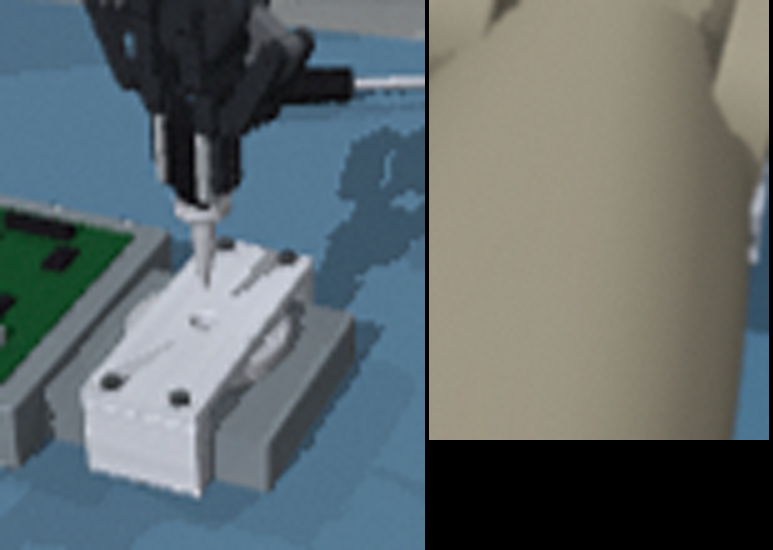

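{"method": "servo_tool", "body": {"increments": [{"claw": 1,"x": 0,"y": 0,"z": -0.3,"ax": 0,"ay": 0,"az": 0},{"claw": 1,"x": 0,"y": 0,"z": -0.3,"ax": 0,"ay": 0,"az": 0},{"claw": 1,"x": 0,"y": 0,"z": 0,"ax": 0,"ay": 0,"az": 0},{"claw": 1,"x": 0,"y": 0,"z": 0,"ax": 0,"ay": 0,"az": 0}]}}

```text
clock: 8.1
tcp_pos: [0.5657, -0.081, 0.1289]
orientation: [-0.0, 0.861, 0.509, -0.0]
wrist_force: [-0.1, -0.2, -0.9]
finger_gap: 0.0195
```

```bash
python3 snap.py e side,235,180,40,40,15; python3 - <<'E'
from h import *
s=env.get_state()["tcp_pos"]
print(proj("side",s-[0,0,.074]),proj("side",np.array([s[0],s[1],.049])))
E
```

```text
8.15 [ 0.5659 -0.0812  0.1292] [ 0.52  0.28 -1.54]
[254.78395057 201.33089171] [254.85576978 203.39332537]
```

View pics/e.png

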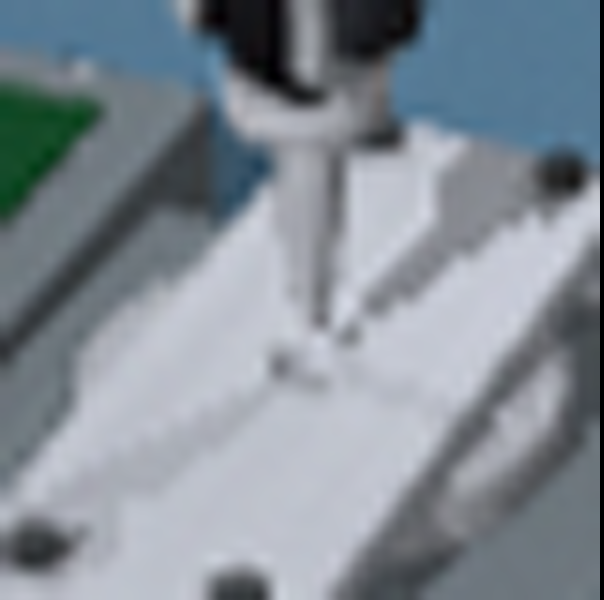

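```bash
python3 - <<'E'
from h import *
im=cv2.imread("pics/side0.png")[190:220,240:270].astype(float)
im=np.clip((im-120)*2,0,255).astype(np.uint8)
a=cv2.resize(im,None,fx=18,fy=18,interpolation=cv2.INTER_NEAREST)
cv2.imwrite("pics/hole.png",a)
print(cv2.imread("pics/side0.png")[198:210,248:264].mean(2).astype(int))
# expected ellipse for center guesses
for c in((.566,-.0812),):
  q=np.array([proj("side",np.array([c[0]+.0065*np.cos(t),c[1]+.0065*np.sin(t),.049])) for t in np.linspace(0,6.28,60)]);print(q.min(0),q.max(0),q.mean(0))
E
```

```text
[[193 201 198 196 195 196 199 200 200 198 198 201 201 201 201 200]
 [202 198 196 195 196 199 201 200 198 200 200 200 200 201 198 202]
 [199 196 194 196 199 200 200 198 198 197 200 199 199 201 201 201]
 [196 193 194 198 201 200 197 197 198 198 200 200 200 199 201 200]
 [194 194 196 199 201 194 202 207 214 212 199 197 200 199 201 200]
 [193 196 199 198 190 159 166 188 201 201 200 199 198 201 200 200]
 [193 198 199 198 197 121 147 181 194 188 189 198 199 201 202 201]
 [195 198 197 198 199 178 167 158 161 191 194 199 199 200 199 200]
 [196 196 196 197 195 196 190 183 182 194 199 200 200 198 200 203]
 [196 195 196 194 194 194 195 195 195 197 200 199 198 197 202 200]
 [195 195 195 194 194 192 194 195 198 198 200 199 197 199 197 198]
 [194 195 195 194 193 193 194 196 198 198 198 196 197 198 197 199]]
[252.22359387 201.94864889] [257.40024596 204.83907084] [254.7714525  203.38324428]
```

View pics/hole.png

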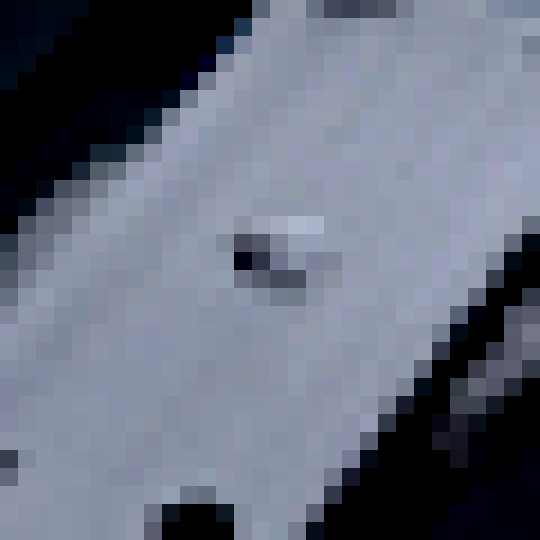

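{"method": "servo_tool", "body": {"increments": [{"claw": 1,"x": 0.02,"y": 0,"z": -0.2,"ax": 0,"ay": 0,"az": 0},{"claw": 1,"x": 0,"y": 0,"z": -0.2,"ax": 0,"ay": 0,"az": 0},{"claw": 1,"x": 0,"y": 0,"z": -0.08,"ax": 0,"ay": 0,"az": 0},{"claw": 1,"x": 0,"y": 0,"z": 0,"ax": 0,"ay": 0,"az": 0}]}}

```text
clock: 8.55
tcp_pos: [0.5661, -0.0814, 0.1167]
orientation: [-0.0, 0.861, 0.509, -0.0]
wrist_force: [0.1, -0.3, -1.8]
finger_gap: 0.0189
```

{"method": "servo_tool", "body": {"increments": [{"claw": 1,"x": 0,"y": -0.06,"z": 0,"ax": 0,"ay": 0,"az": 0},{"claw": 1,"x": 0,"y": -0.04,"z": 0,"ax": 0,"ay": 0,"az": 0},{"claw": 1,"x": 0,"y": 0,"z": 0,"ax": 0,"ay": 0,"az": 0}]}}

```text
clock: 8.85
tcp_pos: [0.5666, -0.0842, 0.1175]
orientation: [0.0, 0.861, 0.509, 0.0]
wrist_force: [0.3, 0.3, -2.2]
finger_gap: 0.0191
```

{"method": "servo_tool", "body": {"increments": [{"claw": 1,"x": 0,"y": -0.04,"z": 0,"ax": 0,"ay": 0,"az": 0},{"claw": 1,"x": 0,"y": 0,"z": 0,"ax": 0,"ay": 0,"az": 0}]}}

```text
clock: 9.05
tcp_pos: [0.5665, -0.0849, 0.1174]
orientation: [-0.0, 0.861, 0.509, 0.0]
wrist_force: [0.1, -0.1, -1.2]
finger_gap: 0.019
```

{"method": "servo_tool", "body": {"increments": [{"claw": 1,"x": 0,"y": -0.03,"z": 0,"ax": 0,"ay": 0,"az": 0},{"claw": 1,"x": 0,"y": 0,"z": 0,"ax": 0,"ay": 0,"az": 0}]}}

```text
clock: 9.25
tcp_pos: [0.5665, -0.0852, 0.1174]
orientation: [-0.0, 0.861, 0.509, 0.0]
wrist_force: [0.1, 2.9, -0.9]
finger_gap: 0.0189
```

{"method": "servo_tool", "body": {"increments": [{"claw": 1,"x": 0,"y": -0.03,"z": 0,"ax": 0,"ay": 0,"az": 0},{"claw": 1,"x": 0,"y": 0,"z": 0,"ax": 0,"ay": 0,"az": 0}]}}

```text
clock: 9.45
tcp_pos: [0.5665, -0.0856, 0.1174]
orientation: [-0.001, 0.861, 0.509, 0.001]
wrist_force: [-0.6, 5.6, 0.0]
finger_gap: 0.0191
```

{"method": "servo_tool", "body": {"increments": [{"claw": 1,"x": 0,"y": 0.07,"z": 0,"ax": 0,"ay": 0,"az": 0},{"claw": 1,"x": 0,"y": 0,"z": -0.08,"ax": 0,"ay": 0,"az": 0},{"claw": 1,"x": 0,"y": 0,"z": 0,"ax": 0,"ay": 0,"az": 0}]}}

```text
clock: 9.75
tcp_pos: [0.5666, -0.0848, 0.1152]
orientation: [0.0, 0.861, 0.509, 0.0]
wrist_force: [0.5, 3.1, -0.9]
finger_gap: 0.019
```

{"method": "servo_tool", "body": {"increments": [{"claw": 1,"x": 0,"y": 0,"z": -0.04,"ax": 0,"ay": 0,"az": 0},{"claw": 1,"x": 0,"y": 0,"z": 0,"ax": 0,"ay": 0,"az": 0}]}}

```text
clock: 9.95
tcp_pos: [0.5666, -0.0847, 0.1143]
orientation: [0.0, 0.861, 0.509, 0.0]
wrist_force: [1.2, 2.3, -1.2]
finger_gap: 0.0191
```

{"method": "servo_tool", "body": {"increments": [{"claw": 1,"x": 0,"y": 0,"z": -0.04,"ax": 0,"ay": 0,"az": 0},{"claw": 1,"x": 0,"y": 0,"z": 0,"ax": 0,"ay": 0,"az": 0}]}}

```text
clock: 10.15
tcp_pos: [0.5665, -0.0846, 0.1133]
orientation: [-0.0, 0.861, 0.509, 0.0]
wrist_force: [-0.2, 3.1, 0.6]
finger_gap: 0.0193
```

{"method": "servo_tool", "body": {"increments": [{"claw": 1,"x": 0,"y": 0,"z": -0.04,"ax": 0,"ay": 0,"az": 0},{"claw": 1,"x": 0,"y": 0,"z": 0,"ax": 0,"ay": 0,"az": 0}]}}

```text
clock: 10.35
tcp_pos: [0.5665, -0.0845, 0.1123]
orientation: [-0.0, 0.861, 0.509, 0.0]
wrist_force: [0.7, 3.3, 1.3]
finger_gap: 0.019
```

{"method": "servo_tool", "body": {"increments": [{"claw": 1,"x": 0,"y": 0,"z": -0.04,"ax": 0,"ay": 0,"az": 0},{"claw": 1,"x": 0,"y": 0,"z": 0,"ax": 0,"ay": 0,"az": 0}]}}

```text
clock: 10.55
tcp_pos: [0.5665, -0.0844, 0.1113]
orientation: [-0.0, 0.861, 0.509, 0.0]
wrist_force: [0.2, 4.6, 1.7]
finger_gap: 0.0191
```

{"method": "servo_tool", "body": {"increments": [{"claw": 1,"x": 0,"y": 0.02,"z": -0.04,"ax": 0,"ay": 0,"az": 0},{"claw": 1,"x": 0,"y": 0.01,"z": -0.04,"ax": 0,"ay": 0,"az": 0},{"claw": 1,"x": 0,"y": 0,"z": 0,"ax": 0,"ay": 0,"az": 0}]}}

```text
clock: 10.85
tcp_pos: [0.5665, -0.084, 0.1091]
orientation: [0.0, 0.861, 0.509, -0.0]
wrist_force: [1.3, 3.8, 1.0]
finger_gap: 0.0191
```

{"method": "servo_tool", "body": {"increments": [{"claw": 1,"x": 0,"y": 0.01,"z": -0.04,"ax": 0,"ay": 0,"az": 0},{"claw": 1,"x": 0,"y": 0.01,"z": -0.04,"ax": 0,"ay": 0,"az": 0},{"claw": 1,"x": 0,"y": 0,"z": 0,"ax": 0,"ay": 0,"az": 0}]}}

```text
clock: 11.15
tcp_pos: [0.5666, -0.0837, 0.1076]
orientation: [0.0, 0.861, 0.509, 0.0]
wrist_force: [-0.2, 3.6, 4.4]
finger_gap: 0.0192
```

{"method": "servo_tool", "body": {"increments": [{"claw": 1,"x": 0,"y": 0.01,"z": -0.04,"ax": 0,"ay": 0,"az": 0},{"claw": 1,"x": 0,"y": 0.01,"z": -0.04,"ax": 0,"ay": 0,"az": 0},{"claw": 1,"x": 0,"y": 0,"z": 0,"ax": 0,"ay": 0,"az": 0}]}}

```text
clock: 11.45
tcp_pos: [0.5668, -0.0834, 0.1059]
orientation: [0.001, 0.861, 0.509, 0.0]
wrist_force: [-0.4, 1.9, 5.5]
finger_gap: 0.0191
```

{"method": "servo_tool", "body": {"increments": [{"claw": 1,"x": 0,"y": 0.01,"z": -0.04,"ax": 0,"ay": 0,"az": 0},{"claw": 1,"x": 0,"y": 0.01,"z": -0.04,"ax": 0,"ay": 0,"az": 0},{"claw": 1,"x": 0,"y": 0,"z": 0,"ax": 0,"ay": 0,"az": 0}]}}

```text
clock: 11.75
tcp_pos: [0.5669, -0.0831, 0.104]
orientation: [0.001, 0.861, 0.509, 0.0]
wrist_force: [-0.7, 1.0, 5.1]
finger_gap: 0.0192
```

{"method": "servo_tool", "body": {"increments": [{"claw": 1,"x": 0,"y": 0.006,"z": -0.04,"ax": 0,"ay": 0,"az": 0},{"claw": 1,"x": 0,"y": 0.006,"z": -0.04,"ax": 0,"ay": 0,"az": 0},{"claw": 1,"x": 0,"y": 0.006,"z": -0.04,"ax": 0,"ay": 0,"az": 0},{"claw": 1,"x": 0,"y": 0,"z": 0,"ax": 0,"ay": 0,"az": 0}]}}

```text
clock: 12.15
tcp_pos: [0.5669, -0.0827, 0.101]
orientation: [0.001, 0.861, 0.509, 0.0]
wrist_force: [-0.3, 1.7, 5.8]
finger_gap: 0.019
```

{"method": "servo_tool", "body": {"increments": [{"claw": 1,"x": 0,"y": 0.006,"z": -0.04,"ax": 0,"ay": 0,"az": 0},{"claw": 1,"x": 0,"y": 0.006,"z": -0.04,"ax": 0,"ay": 0,"az": 0},{"claw": 1,"x": 0,"y": 0,"z": 0,"ax": 0,"ay": 0,"az": 0}]}}

```text
clock: 12.45
tcp_pos: [0.5668, -0.0823, 0.099]
orientation: [0.001, 0.861, 0.509, 0.0]
wrist_force: [-1.1, 2.5, 6.3]
finger_gap: 0.0189
```

{"method": "servo_tool", "body": {"increments": [{"claw": 1,"x": 0,"y": 0.006,"z": -0.04,"ax": 0,"ay": 0,"az": 0},{"claw": 1,"x": 0,"y": 0.006,"z": -0.04,"ax": 0,"ay": 0,"az": 0},{"claw": 1,"x": 0,"y": 0,"z": 0,"ax": 0,"ay": 0,"az": 0}]}}

```text
clock: 12.75
tcp_pos: [0.5668, -0.082, 0.097]
orientation: [0.001, 0.861, 0.509, 0.0]
wrist_force: [-0.7, 1.1, 5.7]
finger_gap: 0.0193
```

{"method": "servo_tool", "body": {"increments": [{"claw": 1,"x": 0,"y": 0.006,"z": -0.04,"ax": 0,"ay": 0,"az": 0},{"claw": 1,"x": 0,"y": 0.006,"z": -0.04,"ax": 0,"ay": 0,"az": 0},{"claw": 1,"x": 0,"y": 0,"z": 0,"ax": 0,"ay": 0,"az": 0}]}}

```text
clock: 13.05
tcp_pos: [0.5668, -0.0817, 0.0949]
orientation: [0.001, 0.861, 0.509, 0.0]
wrist_force: [-1.0, 2.4, 6.0]
finger_gap: 0.0188
```

{"method": "servo_tool", "body": {"increments": [{"claw": 1,"x": 0,"y": 0,"z": -0.04,"ax": 0,"ay": 0,"az": 0},{"claw": 1,"x": 0,"y": 0,"z": -0.04,"ax": 0,"ay": 0,"az": 0},{"claw": 1,"x": 0,"y": 0,"z": -0.04,"ax": 0,"ay": 0,"az": 0},{"claw": 1,"x": 0,"y": 0,"z": 0,"ax": 0,"ay": 0,"az": 0}]}}

```text
clock: 13.45
tcp_pos: [0.5667, -0.0815, 0.0918]
orientation: [0.001, 0.861, 0.509, 0.0]
wrist_force: [-0.6, 1.5, 5.5]
finger_gap: 0.0194
```

{"method": "servo_tool", "body": {"increments": [{"claw": 1,"x": 0,"y": 0,"z": -0.04,"ax": 0,"ay": 0,"az": 0},{"claw": 1,"x": 0,"y": 0,"z": -0.04,"ax": 0,"ay": 0,"az": 0},{"claw": 1,"x": 0,"y": 0,"z": -0.04,"ax": 0,"ay": 0,"az": 0},{"claw": 1,"x": 0,"y": 0,"z": 0,"ax": 0,"ay": 0,"az": 0}]}}

```text
clock: 13.85
tcp_pos: [0.5667, -0.0815, 0.0887]
orientation: [0.001, 0.861, 0.509, 0.0]
wrist_force: [0.2, 2.8, 5.2]
finger_gap: 0.0194
```

{"method": "servo_tool", "body": {"increments": [{"claw": 1,"x": 0,"y": 0.005,"z": -0.04,"ax": 0,"ay": 0,"az": 0},{"claw": 1,"x": 0,"y": 0.005,"z": -0.04,"ax": 0,"ay": 0,"az": 0},{"claw": 1,"x": 0,"y": 0,"z": -0.04,"ax": 0,"ay": 0,"az": 0},{"claw": 1,"x": 0,"y": 0,"z": 0,"ax": 0,"ay": 0,"az": 0}]}}

```text
clock: 14.25
tcp_pos: [0.5667, -0.0814, 0.0856]
orientation: [0.001, 0.861, 0.509, -0.0]
wrist_force: [-0.1, 1.9, 3.9]
finger_gap: 0.0193
```

{"method": "servo_tool", "body": {"increments": [{"claw": 1,"x": 0,"y": 0,"z": -0.04,"ax": 0,"ay": 0,"az": 0},{"claw": 1,"x": 0,"y": 0,"z": -0.04,"ax": 0,"ay": 0,"az": 0},{"claw": 1,"x": 0,"y": 0,"z": 0,"ax": 0,"ay": 0,"az": 0}]}}

```text
clock: 14.55
tcp_pos: [0.5666, -0.0813, 0.0832]
orientation: [0.001, 0.861, 0.509, -0.0]
wrist_force: [-0.0, -0.7, 2.9]
finger_gap: 0.0192
```

{"method": "servo_tool", "body": {"increments": [{"claw": 1,"x": 0,"y": 0,"z": -0.04,"ax": 0,"ay": 0,"az": 0},{"claw": 1,"x": 0,"y": 0,"z": -0.04,"ax": 0,"ay": 0,"az": 0},{"claw": 1,"x": 0,"y": 0,"z": 0,"ax": 0,"ay": 0,"az": 0}]}}

```text
clock: 14.85
tcp_pos: [0.5666, -0.0813, 0.0811]
orientation: [0.0, 0.861, 0.509, -0.0]
wrist_force: [0.7, -1.7, 2.3]
finger_gap: 0.0187
```

{"method": "servo_tool", "body": {"increments": [{"claw": 1,"x": 0,"y": 0,"z": -0.03,"ax": 0,"ay": 0,"az": 0},{"claw": 1,"x": 0,"y": 0,"z": 0,"ax": 0,"ay": 0,"az": 0}]}}

```text
clock: 15.05
tcp_pos: [0.5666, -0.0812, 0.0804]
orientation: [0.0, 0.861, 0.509, -0.0]
wrist_force: [0.4, -3.3, 0.2]
finger_gap: 0.0195
```

{"method": "servo_tool", "body": {"increments": [{"claw": 1,"x": 0,"y": 0,"z": -0.02,"ax": 0,"ay": 0,"az": 0},{"claw": 1,"x": 0,"y": 0,"z": 0,"ax": 0,"ay": 0,"az": 0}]}}

```text
clock: 15.25
tcp_pos: [0.5666, -0.0812, 0.08]
orientation: [0.0, 0.861, 0.509, -0.0]
wrist_force: [0.8, -3.7, -0.3]
finger_gap: 0.019
```

{"method": "servo_tool", "body": {"increments": [{"claw": 1,"x": 0,"y": 0,"z": -0.02,"ax": 0,"ay": 0,"az": 0},{"claw": 1,"x": 0,"y": 0,"z": 0,"ax": 0,"ay": 0,"az": 0}]}}

```text
clock: 15.45
tcp_pos: [0.5666, -0.0811, 0.0795]
orientation: [0.0, 0.861, 0.509, -0.0]
wrist_force: [1.5, -3.8, 0.4]
finger_gap: 0.0193
```

{"method": "servo_tool", "body": {"increments": [{"claw": 1,"x": 0,"y": 0,"z": -0.02,"ax": 0,"ay": 0,"az": 0},{"claw": 1,"x": 0,"y": 0,"z": 0,"ax": 0,"ay": 0,"az": 0}]}}

```text
clock: 15.65
tcp_pos: [0.5665, -0.081, 0.079]
orientation: [0.0, 0.861, 0.509, 0.0]
wrist_force: [1.2, -4.1, 0.1]
finger_gap: 0.0191
```

{"method": "servo_tool", "body": {"increments": [{"claw": 1,"x": 0,"y": -0.005,"z": -0.02,"ax": 0,"ay": 0,"az": 0},{"claw": 1,"x": 0,"y": 0,"z": 0,"ax": 0,"ay": 0,"az": 0}]}}

```text
clock: 15.85
tcp_pos: [0.5665, -0.081, 0.079]
orientation: [0.0, 0.861, 0.509, 0.0]
wrist_force: [1.3, -3.6, 3.5]
finger_gap: 0.0193
```

{"method": "servo_tool", "body": {"increments": [{"claw": 1,"x": 0,"y": 0,"z": -0.03,"ax": 0,"ay": 0,"az": 0},{"claw": 1,"x": 0,"y": 0,"z": 0,"ax": 0,"ay": 0,"az": 0}]}}

```text
clock: 16.05
tcp_pos: [0.5666, -0.081, 0.0789]
orientation: [0.0, 0.861, 0.509, 0.0]
wrist_force: [-2.6, -3.3, 8.2]
finger_gap: 0.019
```

{"method": "servo_tool", "body": {"increments": [{"claw": 1,"x": 0,"y": 0,"z": -0.04,"ax": 0,"ay": 0,"az": 0},{"claw": 1,"x": 0,"y": 0,"z": 0,"ax": 0,"ay": 0,"az": 0}]}}

```text
clock: 16.25
tcp_pos: [0.5666, -0.081, 0.0789]
orientation: [0.001, 0.861, 0.509, 0.0]
wrist_force: [-4.8, -2.8, 15.7]
finger_gap: 0.0191
```

{"method": "servo_tool", "body": {"increments": [{"claw": 1,"x": 0,"y": 0,"z": -0.005,"ax": 0,"ay": 0,"az": 0},{"claw": 1,"x": 0,"y": 0,"z": 0,"ax": 0,"ay": 0,"az": 0}]}}

```text
clock: 16.45
tcp_pos: [0.5666, -0.081, 0.0789]
orientation: [0.001, 0.861, 0.509, 0.0]
wrist_force: [-3.6, -2.2, 16.4]
finger_gap: 0.0189
```

{"method": "servo_tool", "body": {"increments": [{"claw": 1,"x": 0,"y": 0,"z": 0,"ax": 0,"ay": 0,"az": 0},{"claw": 1,"x": 0,"y": 0,"z": 0,"ax": 0,"ay": 0,"az": 0}]}}

```text
clock: 16.65
tcp_pos: [0.5666, -0.081, 0.0789]
orientation: [0.001, 0.861, 0.509, 0.0]
wrist_force: [-4.2, -3.4, 16.1]
finger_gap: 0.0192
```

{"method": "servo_tool", "body": {"increments": [{"claw": 1,"x": 0,"y": 0,"z": 0,"ax": 0,"ay": 0,"az": 0},{"claw": 1,"x": 0,"y": 0,"z": 0,"ax": 0,"ay": 0,"az": 0}]}}

```text
clock: 16.85
tcp_pos: [0.5666, -0.081, 0.0789]
orientation: [0.001, 0.861, 0.509, 0.0]
wrist_force: [-4.3, -2.4, 17.3]
finger_gap: 0.0192
```

{"method": "servo_tool", "body": {"increments": [{"claw": 1,"x": 0,"y": 0,"z": 0,"ax": 0,"ay": 0,"az": 0},{"claw": 1,"x": 0,"y": 0,"z": 0,"ax": 0,"ay": 0,"az": 0}]}}

```text
clock: 17.05
tcp_pos: [0.5666, -0.081, 0.0789]
orientation: [0.001, 0.861, 0.509, 0.0]
wrist_force: [-4.2, -2.3, 17.3]
finger_gap: 0.0189
```

{"method": "servo_tool", "body": {"increments": [{"claw": 1,"x": 0,"y": 0,"z": 0.035,"ax": 0,"ay": 0,"az": 0},{"claw": 1,"x": 0,"y": 0,"z": 0.04,"ax": 0,"ay": 0,"az": 0},{"claw": 1,"x": 0,"y": 0,"z": 0,"ax": 0,"ay": 0,"az": 0}]}}

```text
clock: 17.35
tcp_pos: [0.5665, -0.081, 0.0789]
orientation: [0.0, 0.861, 0.509, 0.0]
wrist_force: [-0.5, -2.7, 6.0]
finger_gap: 0.0192
```

```bash
python3 snap.py f side,215,150,85,100,8
```

```text
17.4 [ 0.5665 -0.081   0.0789] [-0.29 -3.32  6.43]
```

View pics/f.png

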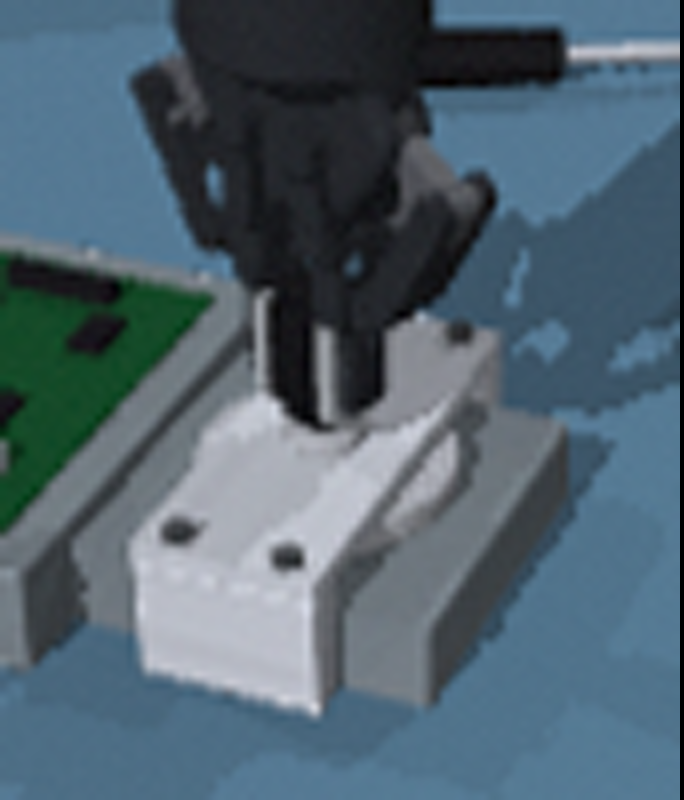

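{"method": "servo_tool", "body": {"increments": [{"claw": 1,"x": 0,"y": -0.015,"z": 0.025,"ax": 0,"ay": 0,"az": 0},{"claw": 1,"x": 0,"y": 0,"z": 0,"ax": 0,"ay": 0,"az": 0}]}}

```text
clock: 17.6
tcp_pos: [0.5665, -0.0811, 0.079]
orientation: [-0.0, 0.861, 0.509, 0.0]
wrist_force: [1.6, -2.9, 1.3]
finger_gap: 0.0195
```

{"method": "servo_tool", "body": {"increments": [{"claw": 0.5,"x": 0,"y": 0,"z": 0,"ax": 0,"ay": 0,"az": 0},{"claw": 0.5,"x": 0,"y": 0,"z": 0,"ax": 0,"ay": 0,"az": 0},{"claw": 0.5,"x": 0,"y": 0,"z": 0,"ax": 0,"ay": 0,"az": 0},{"claw": 0.5,"x": 0,"y": 0,"z": 0,"ax": 0,"ay": 0,"az": 0},{"claw": 0.5,"x": 0,"y": 0,"z": 0,"ax": 0,"ay": 0,"az": 0}]}}

```text
clock: 18.1
tcp_pos: [0.5663, -0.0811, 0.079]
orientation: [-0.0, 0.861, 0.509, -0.0]
wrist_force: [0.8, -0.6, -1.4]
finger_gap: 0.0427
```

Released. I'll retreat straight up.

{"method": "servo_tool", "body": {"increments": [{"claw": 0.5,"x": 0,"y": 0,"z": 0.3,"ax": 0,"ay": 0,"az": 0},{"claw": 0.5,"x": 0,"y": 0,"z": 0.7,"ax": 0,"ay": 0,"az": 0},{"claw": 0.5,"x": 0,"y": 0,"z": 1,"ax": 0,"ay": 0,"az": 0},{"claw": 0.5,"x": 0,"y": 0,"z": 1,"ax": 0,"ay": 0,"az": 0},{"claw": 0.5,"x": 0,"y": 0,"z": 1,"ax": 0,"ay": 0,"az": 0}]}}

```text
clock: 18.6
tcp_pos: [0.5664, -0.0812, 0.1808]
orientation: [0.0, 0.861, 0.509, 0.0]
wrist_force: [0.7, 0.4, 0.7]
finger_gap: 0.0427
```

{"method": "servo_tool", "body": {"increments": [{"claw": 0.5,"x": -0.8,"y": 1,"z": 0.3,"ax": 0,"ay": 0,"az": 0},{"claw": 0.5,"x": -0.8,"y": 1,"z": 0,"ax": 0,"ay": 0,"az": 0},{"claw": 0.5,"x": -0.8,"y": 1,"z": 0,"ax": 0,"ay": 0,"az": 0},{"claw": 0.5,"x": -0.8,"y": 1,"z": 0,"ax": 0,"ay": 0,"az": 0},{"claw": 0.5,"x": -0.5,"y": 1,"z": 0,"ax": 0,"ay": 0,"az": 0}]}}

```text
clock: 19.1
tcp_pos: [0.4725, 0.0446, 0.1874]
orientation: [0.0, 0.861, 0.509, 0.0]
wrist_force: [1.4, 1.1, 0.5]
finger_gap: 0.0423
```

{"method": "servo_tool", "body": {"increments": [{"claw": 0.5,"x": 0,"y": 1,"z": 0,"ax": 0,"ay": 0,"az": 0},{"claw": 0.5,"x": 0,"y": 1,"z": 0,"ax": 0,"ay": 0,"az": 0},{"claw": 0.5,"x": 0,"y": 0.5,"z": 0,"ax": 0,"ay": 0,"az": 0},{"claw": 0.5,"x": 0,"y": 0,"z": 0,"ax": 0,"ay": 0,"az": 0},{"claw": 0.5,"x": 0,"y": 0,"z": 0,"ax": 0,"ay": 0,"az": 0}]}}

```text
clock: 19.6
tcp_pos: [0.4741, 0.1058, 0.1868]
orientation: [0.0, 0.861, 0.509, -0.0]
wrist_force: [-0.5, -0.3, 0.1]
finger_gap: 0.0427
```

```bash
python3 snap.py g side,215,150,85,100,5 top,225,130,90,75,4; cp pics/g_top.png pics/g2.png; python3 - <<'E'
from h import *
a=cv2.imread("pics/g_top.png");b=cv2.imread("pics/g_side.png")
cv2.imwrite("pics/gfull.png",np.hstack([cv2.resize(a,(400,300)),cv2.resize(b,(400,300))]))
E
```

```text
19.7 [0.4741 0.1053 0.1867] [ 0.41 -0.97  0.63]
```

View pics/g.png

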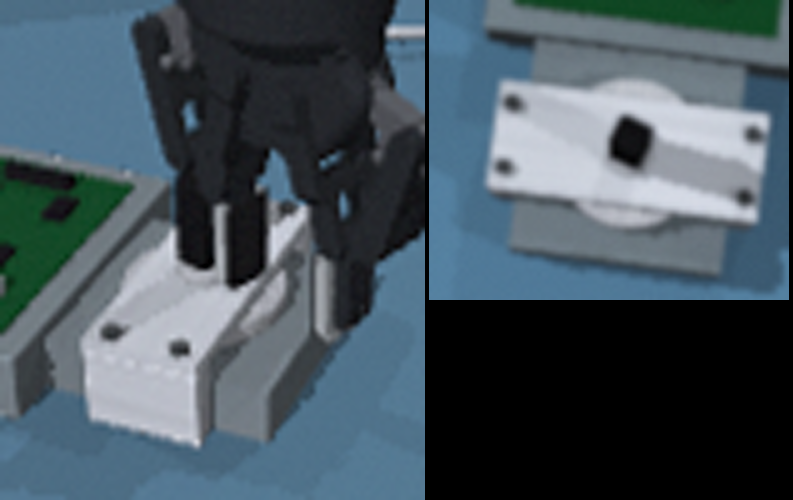

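View pics/gfull.png

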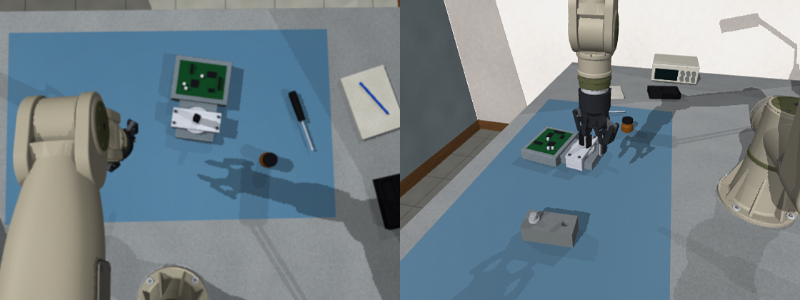

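The top view shows the drift standing upright at crop (632,141) and the plate's disc now centred under the bridge, with arcs about x=634. In the side view the collar sits on the bridge. The jar, driver and gauge pin are where they were, so I'm handing in.

```bash
python3 -c "
from workcell import env
print(env.hand_in())"
```

```text
the job is handed in; nothing more can be done
None
```

The drift is home in both holes with its collar on the bridge. I've let go, and the job is handed in at about 20 s of the 64 s allowed. `hand_in()` gives no verdict.

- **Finding the plate's hole:** The camera showed the plate's disc about 7.5 mm towards −y. I leaned the tip about 3 mm that way against the bridge hole's wall and it dropped in first time.
- **Drawing into line:** Pushing down took about 6 N until the shank was through, and that fell away as the plate lined up.
- **Seating:** The collar met the bridge with the tool at z = 0.079, as expected. I held it there about 0.8 s at 15.7 to 17.3 N on the wrist reading, which is about 17 to 18.5 N on the fixture once the drift's weight is added. No reading went above that.
- **Last check:** The top view shows the plate centred under the drift to within about a pixel (roughly 2 mm). The gauge pin, screwdriver and jar are where they were, and the robot touches nothing.
- **Less certain:** In the side view the gripper partly hid the drift. So flushness rests on that view, the contact height and the force rather than a clear close-up. The two cameras also disagreed by 2 to 4 mm on absolute x, so I set the final alignment by feel.

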